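Stir the beads of the bead warmer

ROBOT

A 6-joint arm with a two-finger parallel gripper is mounted at the origin on the work surface. World frame = base frame: x ahead of the robot, y to its left, z up, the work surface at z = 0. Lengths are in mm, angles in rad, forces in N, time in s.
With the tool pointing down it reaches from about 350 to 875 mm from the base axis. Payload 4.2 kg.
Tool frame: the origin (TCP) lies midway between the tips of the shut fingers; the grasp point (between the pads) lies arm.grip_depth behind it (arm.grip_depth is the distance from the TCP to the grasp point, in mm); z points along the fingers, y is the direction in which the jaws open and shut (so a half turn about z gives the same grasp; the last joint's range is limited). The gripper opens to 85 mm and grips with 20 to 120 N. Pads are 22 mm wide; open, the fingers measure 114 mm over their backs; the gripper's body (76 mm by 85 mm) begins 54 mm behind the grasp point. The pads swing forward as they close: fully open they stand 13 mm farther back than shut.
Start: joints at [1.606, 0.385, 0.008, 0, -1.194, -0.259], TCP at [138.679, 609.399, 231.312] pointing down, gripper open.
Joint ranges: [-3.14, 3.14], [-1.21, 2.06], [-1.07, 1.41], [-3.16, 2.05], [-2.99, -0.16], [-3.1, 3.1]. Speed limits (rad/s): [2.79, 2.79, 3.14, 3.14, 3.14, 3.14].

INTERFACE

Orientations are given as a unit quaternion [x, y, z, w].
In Python, from bench import arm gives the robot as it stands.
- The arm moves only by the tool play_rows, never from a script. Its argument "motion" is one flat list of numbers, 7 for each row, row after row: the opening in per cent of the stroke, from 0 (shut) to 100 (fully open), then the shift along the world's x, y, z in cm, then the turn, a rotation vector about the world's x, y, z in degrees. A call has 1 to 5 rows; each row is the pose to reach, as a shift and turn from the pose commanded when the call began; what a row does not reach only later rows make up. A row lasts 1/8 s, in which the tool goes at most 62.5 mm and 10.7 degrees, less where a joint would pass 70% of its speed; a pose out of reach is approached as far as the arm can. A call with a gripper value outside its range is refused whole. The fingers move at their own pace and stop on an object; the grip force is fixed at half the most. Time passes only in rows, so rows that repeat a pose let the fingers close. It gives the time, the measured TCP pose, the force and the opening at its end, in the units of the state.
- arm.read_state(): the state, without advancing time (a new reading comes with each control period).
- arm.get_image(name): name is "side" or "top"; returns (picture, depth): 384x512x3 uint8, red, green, blue; 384x512 float32, mm along the optical axis (not along the pixel's ray), 0 where there is no reading.
- arm.camera_info(name): a dict with "fovy" (degrees; the focal length in pixels is half the picture's height over the tangent of half this angle, whatever the lens; pixels are square), "cx", "cy" (the principal point, pixels), "k1" (the pictures are not rectified: a ray, as slopes to the right and down, at radius r is drawn at 1 + k1 r^2 times it, then the intrinsics apply), "R" (3x3) and "t" (3): a world point X has camera coordinates R X + t. Camera axes: x right, y down, z forward; pixel columns grow to the right and rows downward; lengths in mm; the calibration is good to about 2 mm. A picture is of the moment at which its call begins. camera_info takes no time and is no camera call.
- arm.job_done(): hands the job in, once; it reports no verdict.
Trained networks look in the newest picture that a camera, given by its name, has taken for a name from the list of things; names that differ only in an ending like _2 or _b are one class to them, and where a whole thing is asked for, a point or a joint stands for the part that bears it (a point fixed in the world has none). Each returns a list of dicts, best first, with "confidence" (0 to 1); they miss things now and then, are a little off and sometimes report something else, mostly with a low value. They report only what shows in the picture. A call takes as long as a camera call. They do not tell look-alikes from the thing itself.
- arm.outline_of(thing, camera): "mask" (384x512 bool, what is visible of it) and "extent" ([left, top, width, height] in pixels, round what is visible of it).
- arm.place_of(thing, camera): "uv" ([column, row] in pixels: a listed point, or the origin of a listed thing).
The state is a dict: "clock": time; "joints": joint angles; "joint_vel": joint speeds; "joint_efforts": joint torques, N m; "position": TCP position; "ee_rot": TCP orientation; "contact_force": force on the tool from outside, world axes, zero at the start; "wrist_torque": the same for the moment, N m; "gripper_width": finger opening in mm.
Only numpy, scipy, OpenCV 4.12 (cv2) and the standard library are available. Lean on these libraries where they do the work, as an engineer would, in place of code of your own. Each camera call takes 0.05 s, during which the arm holds its last target.

TASK

The stirring spoon lies with its handle under the low shelf: draw it right out, lay it down flat clear of the shelf and let go of it, then take it again by the middle of its grey grip. With the spoon's bowl down among the beads at the floor of the warmer, stir two full turns round the stud in the middle, anticlockwise seen from above, beginning and ending at the side farthest from the robot, so that most of the beads are shifted. Then lay the spoon flat on the black rubber mat, its middle well on the mat, and let go; keep all the beads in the warmer and leave the other things where they stand.

Things in the scene. Friction and masses are not known exactly. Their poses are not given: they have to be found in the camera images.
- spoon: Straight steel stirring spoon, 230 mm long, 50 to 100 g, lying flat on the table. Origin: middle of its length, on its underside; x points along it to the bowl, z up when lying. At first its grey plastic grip is under the low shelf; the bowl and part of the neck stick out towards the robot's right
- spoon_bowl (a point): centre of the spoon's bowl, a thick round disc 30 mm across and 12 mm thick at the spoon's end; 100 mm ahead of the spoon's origin, 7 mm above its underside
- spoon_neck (a point): a point on the neck that is outside the shelf at the start, 45 mm ahead of the spoon's origin, 7 mm above its underside. The neck is a plain steel bar 9 mm wide, 10 mm high, from 20 mm behind to 85 mm ahead of the origin
- spoon_grip (a point): middle of the grip, 60 mm behind the spoon's origin, 7 mm above its underside; hold within 50 mm of it to stir. The grip is a grey bar 15 mm wide, 14 mm high, from 20 to 115 mm behind the origin
- spoon_end (a point): the handle end of the spoon, 115 mm behind its origin, 7 mm above its underside
- shelf: Low fixed cream board on dark legs, at the robot's left; 280 mm wide, 200 mm deep, top 44 mm, underside 32 mm above the table: too low for a gripper. Origin at its centre on the table; x points into the shelf, away from its open front edge (at x = -100 mm, facing the robot's right). Closed at both ends and at the back. A box and a pump bottle stand on its rear half
- warmer: Round fixed aluminium bead warmer (open pot), outside 160 mm across, 50 mm high; a cream control box (80 mm wide, with its knob 48 mm high) on its far side reaches 122 mm from the centre. Origin at its centre on the table, axes as the world's (far side = +x, left = +y as the robot sees it)
- warmer_floor (a point): centre of the warmer's inner floor, 8 mm above the table; axes as the world's. Inside it is 150 mm across; walls 5 mm thick, rim 42 mm above the floor. A low aluminium stud, 28 mm across and 12 mm high above the floor, stands in the middle, so the beads lie in the ring round it
- mat: Fixed black rubber mat, 120 x 280 x 4 mm, origin at its centre on the table, long side along its y
- bead0_center (a point): centre of one of six alike loose ceramic beads, balls 20 mm across, 16 g, in the warmer
- bead1_center (a point): centre of one of six alike loose ceramic beads, balls 20 mm across, 16 g, in the warmer
- bead2_center (a point): centre of one of six alike loose ceramic beads, balls 20 mm across, 16 g, in the warmer
- bead3_center (a point): centre of one of six alike loose ceramic beads, balls 20 mm across, 16 g, in the warmer
- bead4_center (a point): centre of one of six alike loose ceramic beads, balls 20 mm across, 16 g, in the warmer
- bead5_center (a point): centre of one of six alike loose ceramic beads, balls 20 mm across, 16 g, in the warmer
- gel_bottle: Bystander: white bottle, 60 mm across, 170 mm high, standing beyond and right of the warmer; origin at the centre of its underside
- jar: Bystander: glass jar, 70 mm across, 90 mm high, beyond and left of the warmer; origin at the centre of its underside
- dish: Bystander: small steel bowl, 90 mm across, 35 mm high, right of the warmer; origin at the centre of its underside
- probe: Bystander: cream hand-held scanner head lying on the table left of the warmer, about 130 x 58 x 30 mm, head towards its x; origin at the centre of its underside
- wipes: Bystander: cardboard box 80 x 120 x 60 mm on the low shelf; origin at the centre of its underside
- pump: Bystander: small white bottle 44 mm across, 110 mm high, on the low shelf; origin at the centre of its underside
- roll: Bystander: paper roll 44 mm across, 60 mm high, standing beyond the shelf; origin at the centre of its underside
Things that resemble listed ones, but are neither listed nor needed, are in the scene too. Of the things shaped like the spoon, the steel one is meant.

How it is judged:
By the outcome, as a careful person would: the job done as asked, in the order asked, and still so for the second after the job is handed in, with the robot touching nothing.
It also fails if it takes over 72 s, if anything falls off the work surface, if the arm or the gripper's body presses on something with over 40 N, if the wrist force passes 120 N, or if a joint passes its speed limit or range.

## Working session

There is one attempt and no reset: what is moved stays moved. The work goes in short steps, Python scripts to look and compute and a tool call to move; the robot and the scene stay as the last step left them, time stands still between calls to the robot, and variables do not carry over. Pictures are saved under pics/ and viewed, and the job is handed in when it is done.

Besides the shell and the picture viewer there is one more tool, called after "Emit:" as name(argument=value, ...) on one line, values as JSON. play_rows: Moves the arm, as the interface text tells. Its arguments: {"type":"object","properties":{"motion":{"type":"array","items":{"type":"number"}}},"required":["motion"]}

```bash
ls; mkdir -p pics; cat > h.py <<'E'
import numpy as np, cv2
from bench import arm
def save(img,name): cv2.imwrite('pics/'+name,cv2.cvtColor(img,cv2.COLOR_RGB2BGR))
def cam(n):
    c=arm.camera_info(n); f=192/np.tan(np.radians(c['fovy'])/2)
    return c,f,np.array(c['R']),np.array(c['t'])
def ray(n,u,v):
    c,f,R,t=cam(n)
    xd=(u-c['cx'])/f; yd=(v-c['cy'])/f
    x,y=xd,yd
    for _ in range(30):
        k=1+c['k1']*(x*x+y*y); x,y=xd/k,yd/k
    return -R.T@t, R.T@np.array([x,y,1.])
def at_z(n,u,v,z):
    o,d=ray(n,u,v); return o+d*(z-o[2])/d[2]
def at_depth(n,u,v,dep):
    o,d=ray(n,u,v); return o+d*dep
def proj(n,X):
    c,f,R,t=cam(n); p=R@np.array(X,float)+t; x,y=p[0]/p[2],p[1]/p[2]; k=1+c['k1']*(x*x+y*y)
    return np.array([x*k*f+c['cx'],y*k*f+c['cy']])
E
python3 - <<'E'
from h import *
print(arm.read_state(), arm.grip_depth)
for n in('side','top'):
    p,d=arm.get_image(n); save(p,n+'0.png'); np.save(n+'0.npy',d)
    c=arm.camera_info(n); print(n,c['fovy'],c['k1'],-np.array(c['R']).T@c['t'])
    for th in ['spoon','spoon_bowl','spoon_neck','spoon_grip','warmer_floor','warmer','mat','shelf','dish','probe','jar','gel_bottle']:
        for r in arm.place_of(th,n)[:3]:
            u=r['uv']; print(n,th,round(r['confidence'],2),np.round(u,1),np.round(at_z(n,*u,7 if 'spoon_' in th else (8 if 'floor' in th else 0))))
E
```

```text
pics
{'clock': 0.0, 'joints': array([ 1.60559149e+00,  3.85526685e-01,  6.62781532e-03, -5.09206000e-04,
       -1.19399297e+00, -2.58580944e-01]), 'joint_vel': array([-2.77690115e-04, -4.43842304e-05,  1.28173698e-03, -1.95933446e-03,
        5.52180397e-04, -5.95043037e-04]), 'joint_efforts': array([ 7.85165366e-05, -3.92294025e+01,  1.88396090e+01,  4.18579504e+00,
       -4.68778278e-03, -4.26461746e-07]), 'position': array([138.56224291, 608.84678876, 230.23887676]), 'ee_rot': array([ 9.93735454e-01, -1.11752828e-01, -8.09593131e-05,  1.07109049e-03]), 'contact_force': array([-0.26726466, -0.11842597, -0.05907555]), 'wrist_torque': array([-0.03232873,  0.04516417,  0.00279775]), 'gripper_width': 85.00375380400078} 18.700000000000003
side 50.997447542252374 -0.09746365676985883 [ 233.66058293 1007.38769253  768.83753401]
side spoon 0.8 [345.8 275.7] [214. 291.   0.]
side spoon 0.57 [173.  336.9] [558. 569.   0.]
side spoon 0.48 [359.5 160.9] [ 221. -269.    0.]
side spoon_bowl 0.97 [374.9 303.1] [139. 366.   7.]
side spoon_bowl 0.83 [156.1 309.1] [625. 516.   7.]
side spoon_bowl 
[... 1282 characters left out ...]
.   7.]
top spoon_neck 0.8 [365.3 287.7] [ 193. -291.    7.]
top spoon_grip 0.88 [335.8 269.5] [ 252. -201.    7.]
top spoon_grip 0.86 [ 80.4 195.4] [500. 606.   7.]
top spoon_grip 0.79 [188.3 272.9] [251. 257.   7.]
top warmer_floor 0.97 [295.8 143.5] [657. -90.   8.]
top warmer 0.83 [294.5 140.5] [669. -87.   0.]
top mat 0.6 [345.8 209.3] [ 441. -242.    0.]
top shelf 0.89 [175.5 193.4] [502. 298.   0.]
top dish 0.62 [392.8 162.9] [ 590. -406.    0.]
top probe 0.72 [242.9 119.5] [743.  80.   0.]
top probe 0.45 [306.6 131.4] [ 700. -127.    0.]
top jar 0.56 [201.6 110.4] [778. 215.   0.]
top gel_bottle 0.92 [390.6 130.1] [ 701. -407.    0.]
top gel_bottle 0.49 [204.1 109.3] [781. 207.   0.]
```

```bash
python3 - <<'E'
import cv2
for n in('side','top'):
    p=cv2.imread(f'pics/{n}0.png'); cv2.imwrite(f'pics/{n}0b.png',cv2.resize(p,(800,600),interpolation=cv2.INTER_CUBIC))
E
```

```text
(no output)
```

View pics/side0b.png

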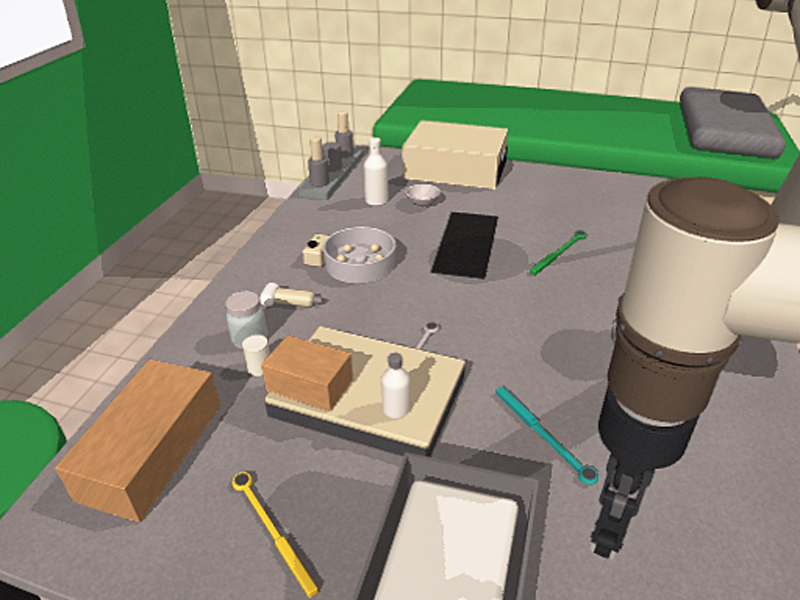

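View pics/top0b.png

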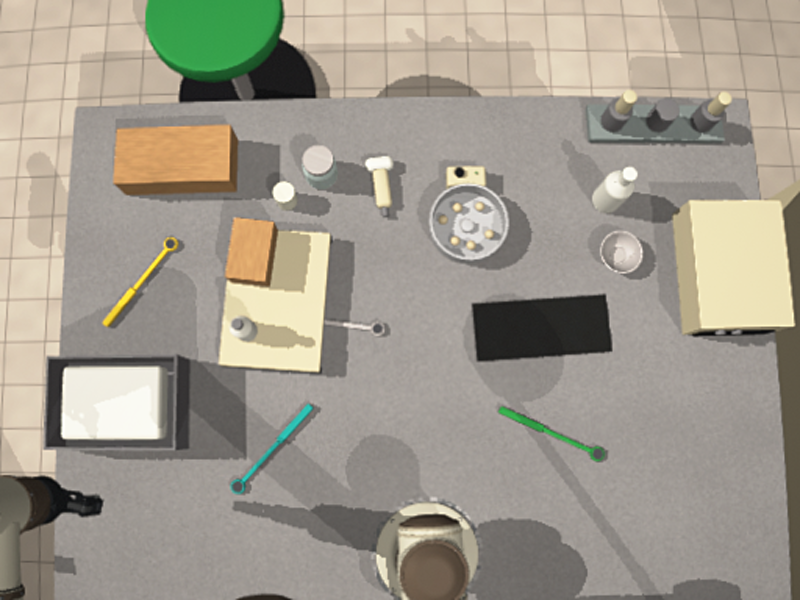

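Candidates shaped like the spoon (top, 800×600 view): yellow (140,280), teal (275,445), green (550,432), and steel (355,327). The steel one fits: it is grey and sticks out of the shelf's right-hand edge. I'll confirm it in a crop.

```bash
python3 - <<'E'
from h import *
p=cv2.imread('pics/top0.png'); 
a=cv2.resize(p[185:235,195:260],None,fx=8,fy=8,interpolation=cv2.INTER_CUBIC)
cv2.imwrite('pics/c1.png',a)
p2=cv2.imread('pics/side0.png'); a=cv2.resize(p2[195:245,250:300],None,fx=8,fy=8,interpolation=cv2.INTER_CUBIC); cv2.imwrite('pics/c2.png',a)
a=cv2.resize(p[100:235,265:420],None,fx=5,fy=5,interpolation=cv2.INTER_CUBIC); cv2.imwrite('pics/c3.png',a)
# mat
m=(p.max(2)<35)&(np.indices(p.shape[:2])[0]>180)&(np.indices(p.shape[:2])[0]<235)&(np.indices(p.shape[:2])[1]>290)&(np.indices(p.shape[:2])[1]<400)
r=cv2.minAreaRect(np.argwhere(m)[:,::-1].astype(np.float32)); print(m.sum(),r)
for c in cv2.boxPoints(r): print(np.round(at_z('top',*c,4)))
print('matc',at_z('top',*r[0],4))
E
```

```text
466 ((346.4234619140625, 209.4088897705078), (35.1766471862793, 85.03648376464844), 85.98582458496094)
[ 489. -106.    4.]
[ 504. -382.    4.]
[ 390. -382.    4.]
[ 378. -110.    4.]
matc [ 440.02935431 -243.60370651    4.        ]
```

View pics/c1.png

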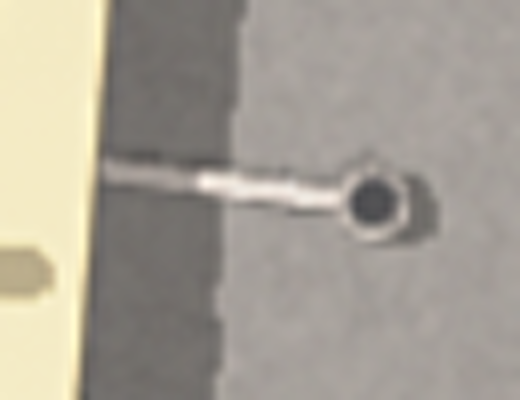

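View pics/c2.png

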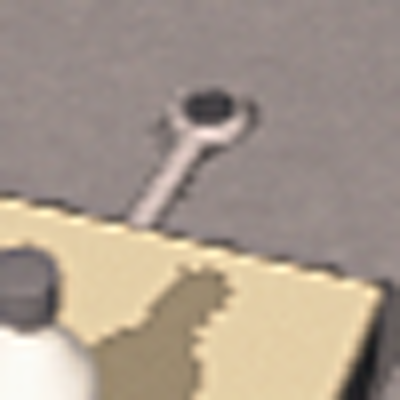

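View pics/c3.png

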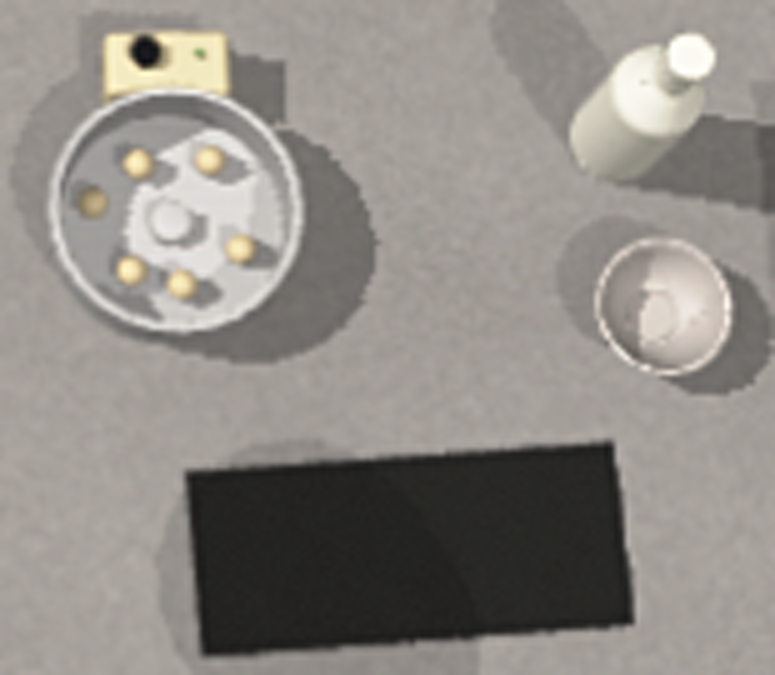

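```bash
python3 - <<'E'
from h import *
f=lambda U,V:(( U+.5)/8-.5+195,(V+.5)/8-.5+185)
g=lambda U,V:(( U+.5)/8-.5+250,(V+.5)/8-.5+195)
B=at_z('top',*f(373,202),12); print('bowl top',B)
print('bowl side',at_z('side',*g(208,113),12))
N=at_z('top',*f(112,168),10); N2=at_z('top',*f(300,193),10);print('neck',N,N2, np.degrees(np.arctan2(*(N2-N)[1::-1])), np.degrees(np.arctan2(*(B-N)[1::-1])))
print('neck side',at_z('side',*g(145,218),10),at_z('side',*g(190,145),10))
for q in [(105,0),(82,400)]: print('shelf edge',at_z('top',*f(*q),44))
k=lambda U,V:((U+.5)/5-.5+265,(V+.5)/5-.5+100)
# rim ellipse approx center
for q in [(52,212),(302,205),(180,92),(172,330)]: print('rim',at_z('top',*k(*q),50))
print('stud',at_z('top',*k(172,221),20))
for q in [(138,162),(209,160),(93,203),(131,270),(182,285),(240,248)]: print('bead',at_z('top',*k(*q),18))
print('mat',[np.round(at_z('top',*k(*q),4)) for q in[(187,472),(612,443),(633,622),(204,655)]])
for q in [(662,305)]: print('dish',at_z('top',*k(*q),35))
# teal bits
for n,(u,v) in {'tealend':(310*.64,406*.64),'tealbowl':(237*.64,486*.64),'greenend':(502*.64,408*.64),'shelf corners':(329*.64,234*.64),'sc2':(321*.64,372*.64)}.items(): print(n,np.round(at_z('top',u,v,44 if 's' == n[0] else 7)))
d=np.load('top0.npy')
print(d[210,241],d[206,225],at_depth('top',*f(373,202),d[210,241]))
E
```

```text
bowl top [444.24949192  89.98868953  12.        ]
bowl side [445.48253096  89.78140959  12.        ]
neck [459.8765082  192.36047839  10.        ] [448.61253191 118.59028223  10.        ] -98.68144375941274 -98.67917990892835
neck side [453.63216603 151.87562553  10.        ] [447.9940149  107.46151907  10.        ]
shelf edge [520.67174896 192.08322827  44.        ]
shelf edge [365.91538029 201.77266884  44.        ]
rim [651.42925668 -19.87842069  50.        ]
rim [ 653.67496239 -177.75979547   50.        ]
rim [ 729.09995957 -103.60768505   50.        ]
rim [574.30894431 -92.39480273  50.        ]
stud [652.62375076 -98.58229172  20.        ]
bead [692.8297325  -78.40408042  18.        ]
bead [ 693.53001288 -124.38149173   18.        ]
bead [665.9011014  -48.45477762  18.        ]
bead [621.22688977 -71.29661013  18.        ]
bead [ 610.85659747 -103.56917303   18.        ]
bead [ 634.65142354 -141.83507611   18.        ]
mat [array([ 492., -104.,    4.]), array([ 506., -380.,    4.]), array([ 390., -386.,    4.]), array([ 376., -110.,    4.])]
dish [ 589.37869177 -409.48315743   35.        ]
tealend [291. 225.   7.]
tealbowl [135. 371.   7.]
greenend [ 279. -156.    7.]
shelf corners [632. 183.  44.]
sc2 [355. 200.  44.]
1523.576 1534.3423 [444.25929467  89.98939557  11.92711752]
```

The crop confirms it: the steel spoon's bowl is at top (241.6,210), about (444.5,90) mm in both cameras. Its heading is -98.6°, the neck point is about (453,144), and the shelf edge is at y≈195. The arm can now move above the neck.

Emit:
play_rows(motion=[80, 3.1, -4.6, -1, 0, 0, -8.6, 80, 6.3, -9.3, -2, 0, 0, -17.2, 80, 9.4, -13.9, -3, 0, 0, -25.8, 80, 12.6, -18.6, -4, 0, 0, -34.4, 80, 15.7, -23.2, -4, 0, 0, -43])

```text
clock: 1.92
position: [296.3, 375.4, 190.8]
ee_rot: [0.883, -0.47, 0.0, 0.001]
contact_force: [0.9, 0.5, 0.7]
gripper_width: 68.6
```

Emit:
play_rows(motion=[60, 3.1, -4.6, 0, 0, 0, -8.6, 60, 6.3, -9.3, 0, 0, 0, -17.2, 60, 9.4, -13.9, -3, 0, 0, -25.8, 60, 12.6, -18.6, -6, 0, 0, -34.4, 60, 15.7, -23.2, -9, 0, 0, -42.8])

```text
clock: 2.55
position: [452.5, 146.3, 102.5]
ee_rot: [-0.65, 0.76, -0.0, 0.001]
contact_force: [0.5, 0.2, -0.8]
gripper_width: 51.4
```

```bash
python3 - <<'E'
from h import *
from scipy.spatial.transform import Rotation as Ro
s=arm.read_state(); print(s['clock'],s['position'],s['joints'],s['gripper_width']); print(Ro.from_quat(s['ee_rot']).as_matrix().round(3))
E
```

```text
2.55 [452.51663466 146.31060453 102.50883174] [ 6.55561339e-01  2.77176214e-01 -5.26882396e-01  3.63119009e-04
 -7.64580184e-01 -8.10528493e-01] 51.43008360796458
[[-0.154 -0.988  0.002]
 [-0.988  0.154  0.001]
 [-0.001 -0.002 -1.   ]]
```

Emit:
play_rows(motion=[45, 0, 0, -4.5, 0, 0, 0, 45, 0, -0.1, -8, 0, 0, 0, 40, 0, -0.1, -9.7, 0, 0, 0, 0, 0, -0.1, -9.7, 0, 0, 0, 0, 0, -0.1, -9.7, 0, 0, 0])

```text
clock: 3.18
position: [451.8, 147.0, 6.4]
ee_rot: [-0.652, 0.758, -0.0, 0.001]
contact_force: [-0.0, 0.0, -0.8]
gripper_width: 6.3
```

Emit:
play_rows(motion=[0, 0, 0, 0, 0, 0, 0, 0, 0, 0, 0, 0, 0, 0])

```text
clock: 3.42
position: [451.6, 146.8, 6.4]
ee_rot: [-0.652, 0.758, -0.0, 0.001]
contact_force: [0.2, -0.2, -0.7]
gripper_width: 6.1
```

```bash
python3 - <<'E'
from h import *
p,d=arm.get_image('side'); save(p,'s1.png')
a=cv2.resize(p[165:265,240:340],None,fx=6,fy=6,interpolation=cv2.INTER_CUBIC); save(a,'s1c.png')
s=arm.read_state(); print(s['position'],s['gripper_width'],s['contact_force'])
E
```

```text
[451.5156423  146.7976213    6.30422402] 6.316057959331744 [ 0.30964847  0.46884519 -0.90624884]
```

View pics/s1c.png

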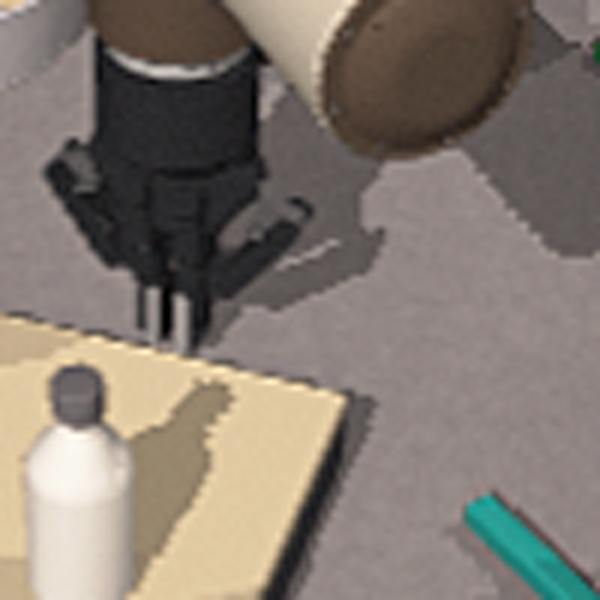

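Emit:
play_rows(motion=[25, 0, 0, 0, 0, 0, 0, 25, 0, 0, -0.4, 0, 0, 0, 0, 0, 0, -0.4, 0, 0, 0, 0, 0, 0, -0.4, 0, 0, 0, 0, 0, 0, -0.4, 0, 0, 0])

```text
clock: 4.1
position: [451.2, 146.4, 1.6]
ee_rot: [-0.652, 0.758, 0.0, -0.0]
contact_force: [-0.7, 0.3, -0.4]
gripper_width: 6.8
```

```bash
python3 - <<'E'
from h import *
s=arm.read_state(); print(s['position'],s['gripper_width'],s['contact_force'],s['joints'])
E
```

```text
[451.15167223 146.44733057   1.55741478] 6.80492292039751 [-0.73988021  0.31065846 -0.38343982] [ 6.57476086e-01  4.48412607e-01 -6.23496303e-01 -7.17816629e-05
 -4.99235315e-01 -8.07954554e-01]
```

Emit:
play_rows(motion=[0, 0, 0, 0.4, 0, 0, 0, 0, -0.4, -2.5, 0.4, 0, 0, 0, 0, -0.9, -6, 0.4, 0, 0, 0, 0, -1.4, -9.5, 0.4, 0, 0, 0, 0, -1.9, -12.5, 0.4, 0, 0, 0])

```text
clock: 4.72
position: [432.0, 20.5, 6.0]
ee_rot: [-0.652, 0.758, -0.0, 0.0]
contact_force: [0.9, 0.1, -0.9]
gripper_width: 6.8
```

```bash
python3 - <<'E'
from h import *
p,d=arm.get_image('top'); a=cv2.resize(p[170:270,180:320],None,fx=5,fy=5,interpolation=cv2.INTER_CUBIC); save(a,'t2c.png')
p,d=arm.get_image('side'); a=cv2.resize(p[135:265,240:370],None,fx=5,fy=4.5,interpolation=cv2.INTER_CUBIC); save(a,'s2c.png')
s=arm.read_state(); print(s['position'],s['gripper_width'],s['contact_force'])
E
```

```text
[430.72254211  19.2562973    5.69992759] 6.772515497097284 [-0.01403645 -0.18413695 -1.0855893 ]
```

View pics/t2c.png

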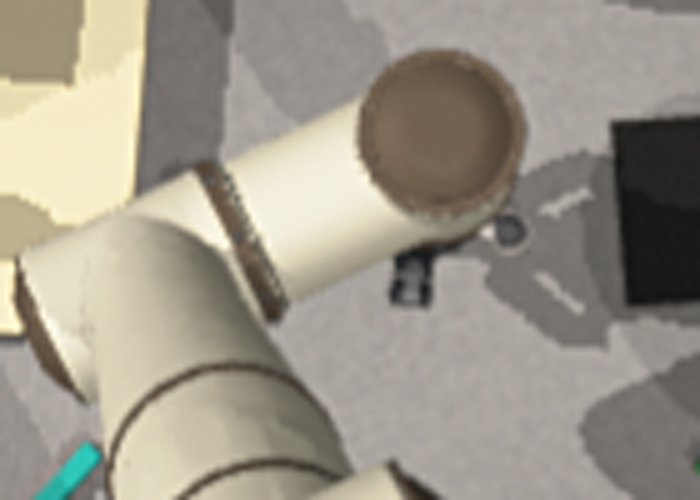

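View pics/s2c.png

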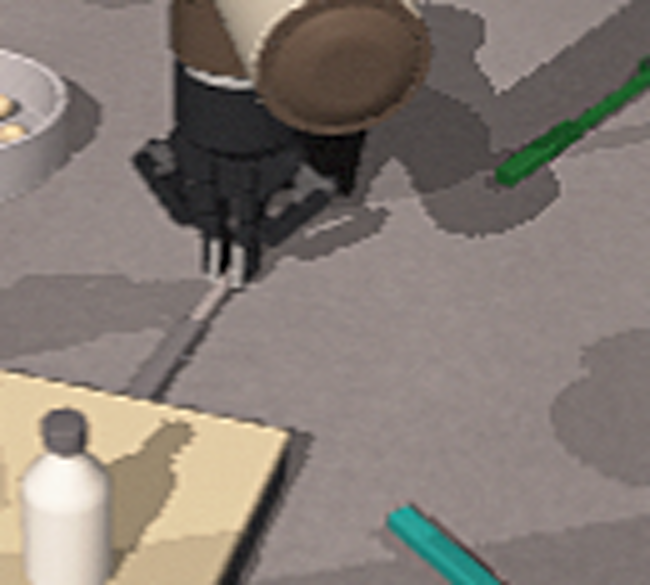

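Emit:
play_rows(motion=[0, -0.3, -2.2, 0, 0, 0, 0, 0, -0.6, -4.5, 0, 0, 0, -2, 0, -0.6, -4.5, 0, 0, 0, -11, 0, -0.6, -4.5, 0, 0, 0, -21, 0, -0.6, -4.5, -0.25, 0, 0, -21])

```text
clock: 5.45
position: [426.9, -23.0, 3.4]
ee_rot: [-0.504, 0.864, -0.0, 0.001]
contact_force: [0.0, 0.8, -0.3]
gripper_width: 6.8
```

Emit:
play_rows(motion=[0, 0, 0, -0.15, 0, 0, 0, 0, 0, 0, -0.15, 0, 0, 0, 20, 0, 0, -0.15, 0, 0, 0, 35, 0, 0, -0.15, 0, 0, 0, 40, 0, 0, 2, 0, 0, 0])

```text
clock: 6.08
position: [425.1, -23.8, 22.4]
ee_rot: [-0.503, 0.864, 0.0, -0.002]
contact_force: [-0.3, 0.9, -0.2]
gripper_width: 34.2
```

Emit:
play_rows(motion=[60, 2, 4, 6, 0, 0, 0, 60, 5, 9, 10, 0, 0, 0, 60, -3, 13, 12, 0, 0, 0, 60, -8, 13, 12, 0, 0, 0, 60, -12, 13, 12, 0, 0, 0])

```text
clock: 6.7
position: [305.1, 107.2, 143.7]
ee_rot: [-0.503, 0.864, 0.0, 0.001]
contact_force: [-1.1, 1.2, 0.3]
gripper_width: 51.2
```

```bash
python3 - <<'E'
from h import *
p,d=arm.get_image('top'); a=cv2.resize(p[150:270,180:320],None,fx=5,fy=5,interpolation=cv2.INTER_CUBIC); save(a,'t3c.png'); 
p,d=arm.get_image('side'); a=cv2.resize(p[115:265,220:370],None,fx=5,fy=4,interpolation=cv2.INTER_CUBIC); save(a,'s3c.png')
s=arm.read_state(); print(s['clock'],s['position'],s['gripper_width'],s['contact_force'])
E
```

```text
6.8 [301.67826274 105.11391798 142.91130638] 51.18090347217203 [ 0.24116278  0.02668938 -0.61826586]
```

View pics/t3c.png

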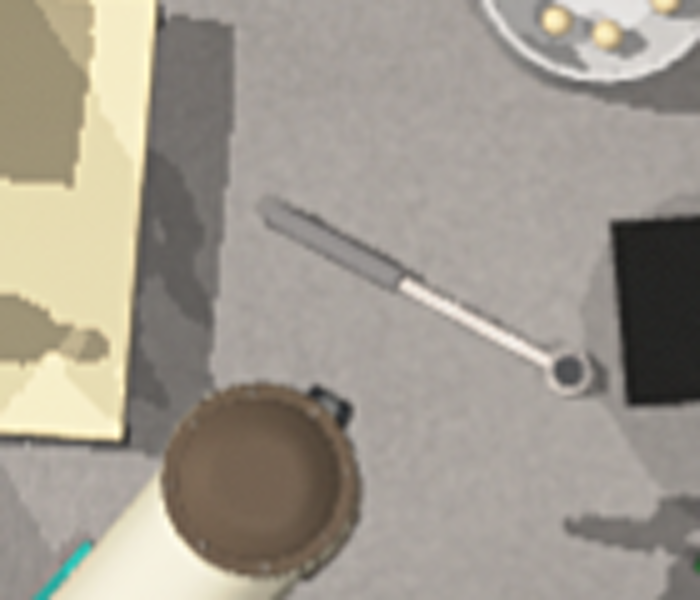

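View pics/s3c.png

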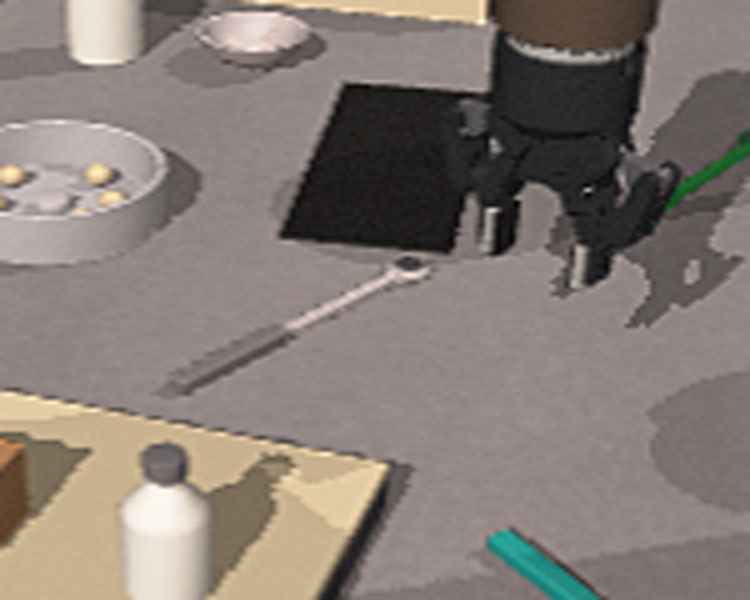

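```bash
python3 - <<'E'
from h import *
k=lambda U,V:((U+.5)/5-.5+180,(V+.5)/5-.5+150)
B=at_z('top',*k(570,371),12)[:2];E=at_z('top',*k(263,210),10)[:2];J=at_z('top',*k(401,281),12)[:2]
d=B-E; L=np.linalg.norm(d); d/=L; print(B,E,J,L,np.degrees(np.arctan2(d[1],d[0])))
print('grip from bowl',B-160*d,'from end',E+55*d,'from J',J-40*d)
print(arm.place_of('spoon_grip','top')[:2] if 0 else '')
E
```

```text
[397.00585078 -73.00678969] [503.034263   117.41450158] [455.85005281  31.37127749] 217.95020616833244 -119.1094823376369
grip from bowl [474.84264779  66.78388608] from end [476.27786403  69.36145679] from J [475.30925206  66.31894643]
```

Emit:
play_rows(motion=[50, 6, -1.3, 0, 0, 0, 0, 50, 12, -2.6, -2, 0, 0, 0, 50, 17.3, -3.8, -6, 0, 0, 0, 50, 17.3, -3.8, -9, 0, 0, 0, 50, 17.3, -3.8, -9, 0, 0, 0])

```text
clock: 7.42
position: [477.9, 67.0, 50.6]
ee_rot: [-0.502, 0.865, 0.0, -0.004]
contact_force: [-0.7, -0.2, 0.2]
gripper_width: 42.7
```

```bash
python3 - <<'E'
from h import *
s=arm.read_state(); print(s['clock'],s['position'],s['joints'],s['gripper_width'],s['ee_rot'])
E
```

```text
7.425 [477.87831777  67.00876451  50.55273786] [ 4.76672009e-01  3.72843257e-01 -5.58267154e-01 -4.27380064e-04
 -6.46928856e-01 -9.95173708e-01] 42.65654482774869 [-5.02054316e-01  8.64828499e-01  3.07123911e-04 -3.61069162e-03]
```

Emit:
play_rows(motion=[45, -0.1, 0, -2.5, 0, 0, 0, 45, -0.1, 0, -4.8, 0, 0, 0, 0, -0.1, 0, -4.9, 0, 0, 0, 0, -0.1, 0, -4.9, 0, 0, 0, 0, -0.1, 0, -4.9, 0, 0, 0])

```text
clock: 8.05
position: [479.0, 69.0, 5.6]
ee_rot: [-0.503, 0.864, -0.0, 0.001]
contact_force: [-0.0, 0.8, 0.7]
gripper_width: 12.6
```

Emit:
play_rows(motion=[0, 0, 0, 0, 0, 0, 0, 0, 0, 0, 0, 0, 0, 0])

```text
clock: 8.3
position: [479.0, 69.0, 5.4]
ee_rot: [-0.503, 0.864, -0.0, 0.001]
contact_force: [-2.2, 1.1, 6.6]
gripper_width: 12.5
```

Emit:
play_rows(motion=[0, 0, 0, 3, 0, 0, 0, 0, 0, 0, 8, 0, 0, 0, 0, 0, 0, 13, 8.7, -4.9, 0, 0, 1, 0, 18, 17.4, -9.9, 0, 0, 2, 0, 22, 26.1, -14.8, 0])

```text
clock: 8.93
position: [498.4, 69.1, 227.5]
ee_rot: [-0.486, 0.833, 0.131, 0.228]
contact_force: [-0.2, -0.8, -2.3]
gripper_width: 12.9
```

```bash
python3 - <<'E'
from h import *
s=arm.read_state(); print(s['clock'],s['position'],s['joints'],s['gripper_width'],s['ee_rot'],s['contact_force'])
p,d=arm.get_image('side'); a=cv2.resize(p[65:265,200:400],None,fx=4,fy=3,interpolation=cv2.INTER_CUBIC); save(a,'s4c.png')
E
```

```text
8.925 [498.4191614   69.07466604 227.45371593] [ 0.18366206  0.08601532 -0.3169766  -0.52672404 -0.87666702 -0.41545324] 12.870012855595448 [-0.48641445  0.83333274  0.13102896  0.22757185] [-0.23203041 -0.81153549 -2.29363278]
```

View pics/s4c.png

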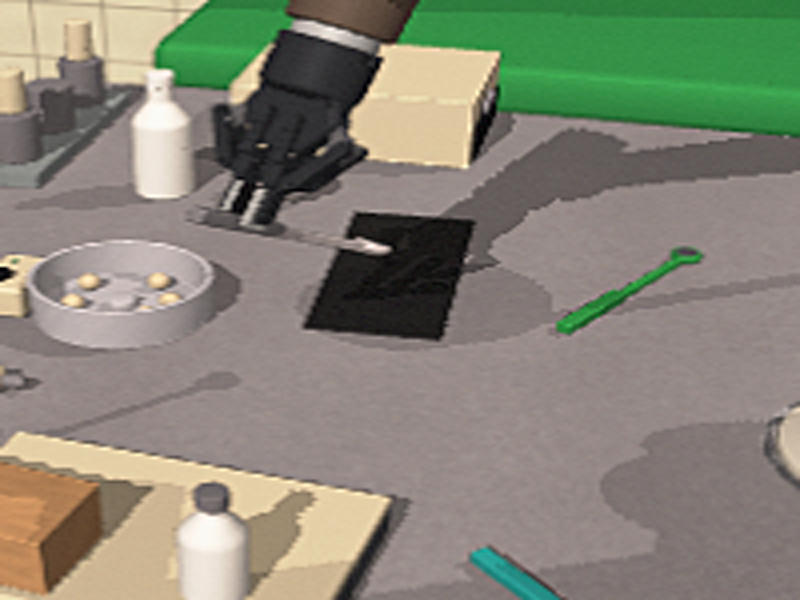

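Emit:
play_rows(motion=[0, 4, -2.2, 2, 7, -4, 0, 0, 9, -4.6, 3, 14, -8, 0, 0, 14, -7.2, 3, 21, -12, 0, 0, 19, -9.8, 3, 28, -16, 0, 0, 23.2, -12.2, 3, 34.8, -19.8, 0])

```text
clock: 9.6
position: [731.5, -55.1, 252.9]
ee_rot: [-0.411, 0.707, 0.29, 0.497]
contact_force: [0.6, 0.7, -0.2]
gripper_width: 13.1
```

Emit:
play_rows(motion=[0, 0, 0, 0, 0, 0, 0, 0, 0, 0, 0, 0, 0, 0])

```text
clock: 9.85
position: [729.7, -53.3, 252.9]
ee_rot: [-0.412, 0.708, 0.289, 0.495]
contact_force: [-0.2, -0.1, -0.9]
gripper_width: 12.7
```

```bash
cat > tip.py <<'E'
from h import *
from scipy.spatial.transform import Rotation as Ro
s=arm.read_state(); M=Ro.from_quat(s['ee_rot']).as_matrix()
print(s['clock'],s['position'].round(1),s['joints'].round(2),s['gripper_width'],s['contact_force'].round(1)); print(M.round(3))
E
python3 - <<'E'
from tip import *
for n in('side','top'):
    p,d=arm.get_image(n); save(p,n+'5.png'); np.save(n+'5.npy',d)
    for r in arm.place_of('spoon_bowl',n)[:4]: print(n,r['confidence'],r['uv'])
    P=s['position']+161*M[:,0]; print(n,'pred bowl',P,proj(n,P))
    u,v=proj(n,P).astype(int); a=cv2.resize(p[v-50:v+50,u-60:u+60],None,fx=6,fy=6,interpolation=cv2.INTER_CUBIC); save(a,n+'5c.png')
E
```

```text
9.85 [729.7 -53.3 252.9] [-0.39  0.58  0.26 -1.27 -1.35  0.27] 12.704936514848718 [-0.2 -0.1 -0.9]
[[-0.171 -0.87   0.463]
 [-0.297  0.494  0.817]
 [-0.939  0.003 -0.343]]
side 0.82 [154.8, 308.0]
side 0.74 [377.3, 303.5]
side 0.73 [370.1, 154.1]
side 0.48 [215.0, 139.0]
side pred bowl [ 702.13229446 -101.10689335  101.65578406] [215.61632832 141.47526911]
top 0.75 [151.6, 310.2]
top 0.75 [109.5, 158.7]
top 0.71 [155.2, 211.8]
top 0.67 [386.0, 288.2]
top pred bowl [ 702.13229446 -101.10689335  101.65578406] [301.9619533  121.05678692]
```

View pics/side5c.png

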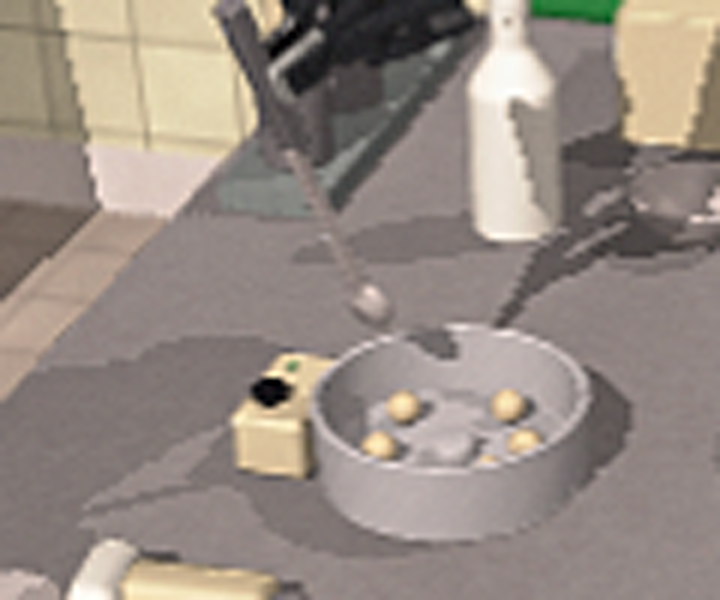

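View pics/top5c.png

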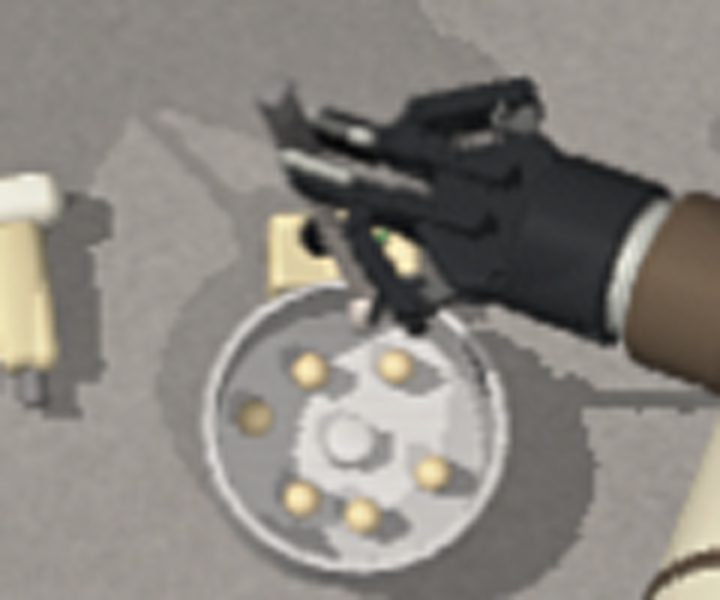

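Emit:
play_rows(motion=[0, 0.3, 0, -2, 0, 0, 0, 0, 0.3, 0, -5, 0, 0, 0, 0, 0.3, 0, -6.5, 0, 0, 0, 0, 0.3, 0, -7.2, 0, 0, 0, 0, 0.3, 0, -7.2, 0, 0, 0])

```text
clock: 10.68
position: [733.3, -53.4, 182.0]
ee_rot: [-0.412, 0.708, 0.289, 0.496]
contact_force: [1.0, 0.3, 0.1]
gripper_width: 12.8
```

```bash
python3 - <<'E'
from tip import *
for n in('side','top'):
    p,d=arm.get_image(n)
    P=s['position']+161*M[:,0]; print(n,'pred bowl',P,proj(n,P))
    u,v=proj(n,P).astype(int); a=cv2.resize(p[v-40:v+40,u-60:u+60],None,fx=6,fy=6,interpolation=cv2.INTER_CUBIC); save(a,n+'6c.png')
E
```

```text
10.675 [733.3 -53.4 182. ] [-0.4   0.67  0.22 -1.3  -1.32  0.39] 12.76000806388412 [1.  0.3 0.1]
[[-0.169 -0.87   0.464]
 [-0.297  0.494  0.817]
 [-0.94   0.    -0.341]]
side pred bowl [ 706.14743136 -101.18493012   30.66996164] [215.96803429 159.14942345]
top pred bowl [ 706.14743136 -101.18493012   30.66996164] [299.49355734 126.76280352]
```

View pics/side6c.png

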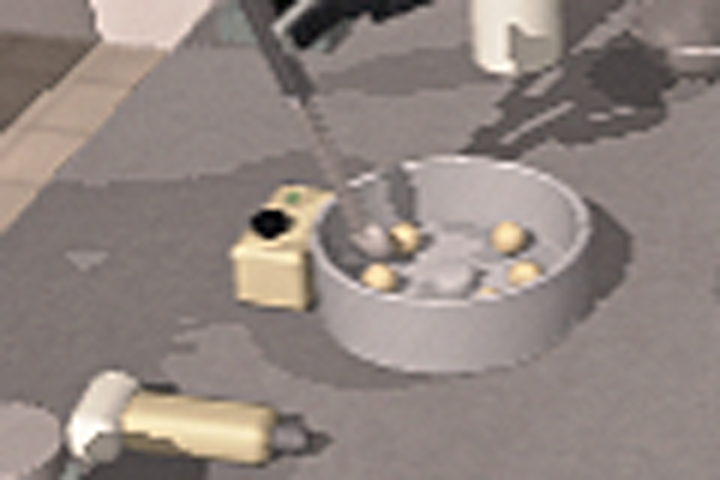

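View pics/top6c.png

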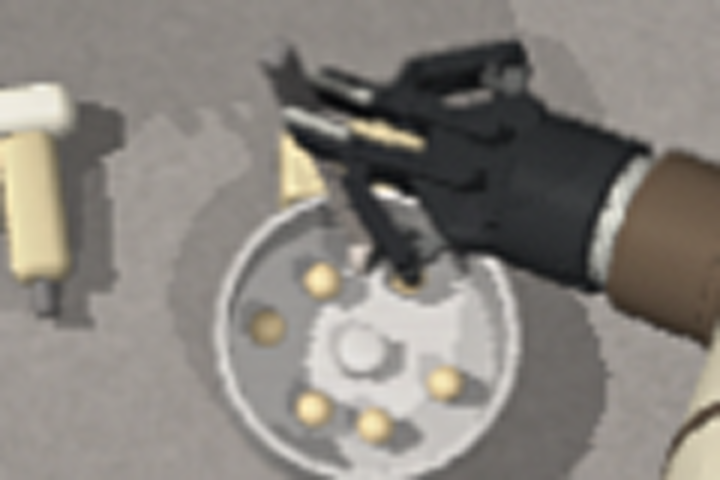

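Emit:
play_rows(motion=[0, -0.1, 0, -0.2, 0, 0, 0, 0, -0.1, 0, -0.4, 0, 0, 0, 0, -0.1, 0, -0.4, 0, 0, 0])

```text
clock: 11.15
position: [732.2, -53.5, 178.2]
ee_rot: [-0.412, 0.708, 0.289, 0.496]
contact_force: [0.1, -0.9, -0.5]
gripper_width: 12.9
```

Emit:
play_rows(motion=[0, 0, 0, -0.15, 0, 0, 0, 0, 0, 0, -0.15, 0, 0, 0])

```text
clock: 11.4
position: [732.2, -53.4, 176.5]
ee_rot: [-0.412, 0.708, 0.289, 0.496]
contact_force: [0.7, -0.0, -1.1]
gripper_width: 13.2
```

Emit:
play_rows(motion=[0, 0, 0, -0.15, 0, 0, 0, 0, 0, 0, -0.15, 0, 0, 0])

```text
clock: 11.65
position: [732.4, -53.3, 175.5]
ee_rot: [-0.412, 0.708, 0.289, 0.496]
contact_force: [0.3, 0.1, 0.4]
gripper_width: 12.9
```

Emit:
play_rows(motion=[0, -0.34, 1.8, 0.1, 0, 0, 0, 0, -1.05, 3.2, 0.1, 0, 0, 0, 0, -2.15, 4.3, 0.1, 0, 0, 0, 0, -3.55, 5.0, 0.1, 0, 0, 0, 0, -5.1, 5.25, 0.1, 0, 0, 0])

```text
clock: 12.28
position: [680.5, -0.5, 176.5]
ee_rot: [-0.413, 0.708, 0.288, 0.496]
contact_force: [0.1, -2.9, 0.1]
gripper_width: 13.0
```

```bash
cat > st.py <<'E'
import sys
from tip import *
k=sys.argv[1]
off=161*M[:,0]
P=s['position']+off; print('bowl rel',P-[653.5,-98.5,0])
for n in('side','top'):
    p,d=arm.get_image(n)
    u,v=proj(n,[652,-98,30]).astype(int); a=cv2.resize(p[v-40:v+40,u-50:u+50],None,fx=6,fy=6,interpolation=cv2.INTER_CUBIC)
    cv2.imwrite(f'pics/{n}{k}.png',cv2.cvtColor(a,cv2.COLOR_RGB2BGR))
a=cv2.imread(f'pics/side{k}.png');b=cv2.imread(f'pics/top{k}.png'); cv2.imwrite(f'pics/st{k}.png',cv2.resize(np.hstack([a,b]),(800,320)))
E
python3 st.py 7
```

```text
12.275 [ 6.805e+02 -5.000e-01  1.765e+02] [-0.36  0.59  0.04 -1.34 -1.26  0.48] 12.992458280557951 [ 0.1 -2.9  0.1]
[[-0.167 -0.87   0.465]
 [-0.298  0.494  0.817]
 [-0.94  -0.002 -0.342]]
bowl rel [2.41323325e-02 4.99789397e+01 2.51945950e+01]
```

View pics/st7.png

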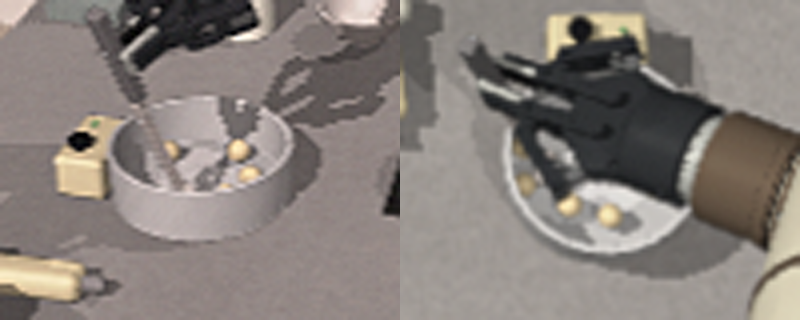

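Emit:
play_rows(motion=[0, -1.55, -0.25, 0, 0, 0, 0, 0, -2.95, -0.95, 0, 0, 0, 0, 0, -4.05, -2.05, 0, 0, 0, 0, 0, -4.75, -3.45, 0, 0, 0, 0, 0, -5.0, -5.0, 0, 0, 0, 0])

```text
clock: 13.0
position: [631.0, -52.1, 176.2]
ee_rot: [-0.412, 0.708, 0.289, 0.496]
contact_force: [-0.1, 1.2, -0.9]
gripper_width: 12.9
```

Emit:
play_rows(motion=[0, 0.25, -1.55, 0, 0, 0, 0, 0, 0.95, -2.95, 0, 0, 0, 0, 0, 2.05, -4.05, 0, 0, 0, 0, 0, 3.45, -4.75, 0, 0, 0, 0, 0, 5.0, -5.0, 0, 0, 0, 0])

```text
clock: 13.62
position: [681.3, -100.9, 176.2]
ee_rot: [-0.412, 0.708, 0.29, 0.495]
contact_force: [-1.6, 2.7, 4.6]
gripper_width: 13.1
```

```bash
python3 st.py 8
```

```text
13.625 [ 681.3 -100.9  176.2] [-0.49  0.65  0.16 -1.27 -1.39  0.45] 13.065375974695097 [-1.6  2.7  4.6]
[[-0.17  -0.87   0.462]
 [-0.295  0.492  0.819]
 [-0.94   0.003 -0.34 ]]
bowl rel [  0.34941255 -49.82655345  24.78501531]
```

View pics/st8.png

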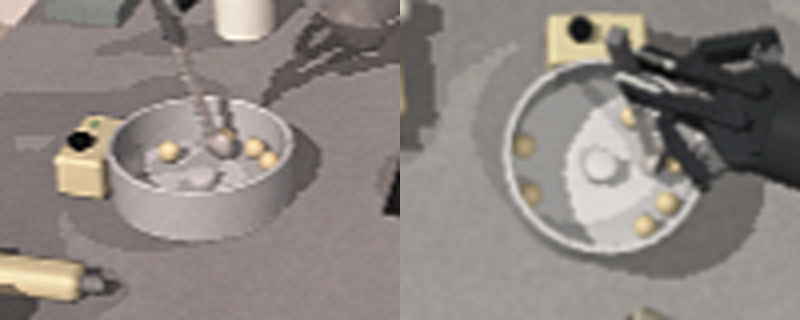

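Emit:
play_rows(motion=[0, 1.55, 0.25, 0, 0, 0, 0, 0, 2.95, 0.95, 0, 0, 0, 0, 0, 4.05, 2.05, 0, 0, 0, 0, 0, 4.75, 3.45, 0, 0, 0, 0, 0, 5.0, 5.0, 0, 0, 0, 0])

```text
clock: 14.35
position: [731.4, -49.9, 175.7]
ee_rot: [-0.412, 0.708, 0.289, 0.496]
contact_force: [-2.6, -2.0, 0.8]
gripper_width: 12.9
```

```bash
python3 st.py 9
```

```text
14.35 [731.4 -49.9 175.7] [-0.39  0.67  0.21 -1.3  -1.31  0.4 ] 12.874613465447522 [-2.6 -2.   0.8]
[[-0.169 -0.87   0.464]
 [-0.297  0.494  0.817]
 [-0.94   0.    -0.342]]
bowl rel [50.7189962   0.69490793 24.4321183 ]
```

View pics/st9.png

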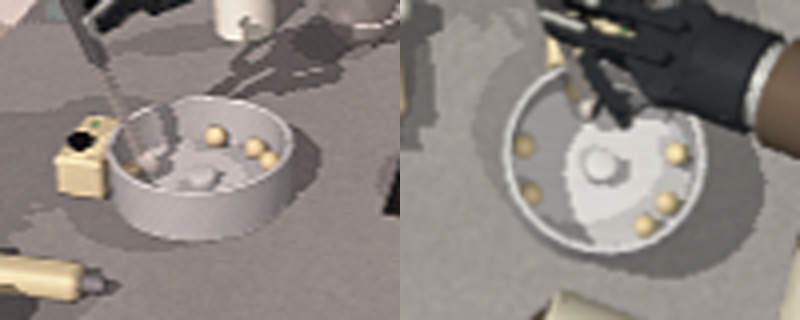

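Emit:
play_rows(motion=[0, -0.25, 1.55, 0.05, 0, 0, 0, 0, -0.95, 2.95, 0.05, 0, 0, 0, 0, -2.05, 4.05, 0.05, 0, 0, 0, 0, -3.45, 4.75, 0.05, 0, 0, 0, 0, -5.0, 5.0, 0.05, 0, 0, 0])

```text
clock: 15.08
position: [680.7, -0.9, 177.0]
ee_rot: [-0.412, 0.708, 0.288, 0.496]
contact_force: [0.2, -1.7, 0.2]
gripper_width: 13.0
```

Emit:
play_rows(motion=[0, -1.55, -0.25, 0, 0, 0, 0, 0, -2.95, -0.95, 0, 0, 0, 0, 0, -4.05, -2.05, 0, 0, 0, 0, 0, -4.75, -3.45, 0, 0, 0, 0, 0, -5.0, -5.0, 0, 0, 0, 0])

```text
clock: 15.7
position: [630.3, -51.6, 176.2]
ee_rot: [-0.411, 0.708, 0.29, 0.496]
contact_force: [0.4, -0.1, -0.6]
gripper_width: 12.9
```

Emit:
play_rows(motion=[0, 0.25, -1.55, 0, 0, 0, 0, 0, 0.95, -2.95, 0, 0, 0, 0, 0, 2.05, -4.05, 0, 0, 0, 0, 0, 3.45, -4.75, 0, 0, 0, 0, 0, 5.0, -5.0, 0, 0, 0, 0])

```text
clock: 16.32
position: [681.5, -100.2, 176.9]
ee_rot: [-0.412, 0.707, 0.291, 0.496]
contact_force: [-2.5, 3.9, 1.0]
gripper_width: 13.0
```

Emit:
play_rows(motion=[0, 1.55, 0.25, 0, 0, 0, 0, 0, 2.95, 0.95, 0, 0, 0, 0, 0, 4.05, 2.05, 0, 0, 0, 0, 0, 4.75, 3.45, 0, 0, 0, 0, 0, 5.0, 5.0, 0, 0, 0, 0])

```text
clock: 16.95
position: [731.8, -50.1, 176.7]
ee_rot: [-0.412, 0.708, 0.288, 0.496]
contact_force: [0.2, -0.3, -0.7]
gripper_width: 13.2
```

Emit:
play_rows(motion=[0, -0.05, 0.6, 0, 0, 0, 0, 0, -0.05, 0.6, 0, 0, 0, 0])

```text
clock: 17.2
position: [730.4, -44.4, 176.9]
ee_rot: [-0.412, 0.708, 0.289, 0.496]
contact_force: [-0.1, -1.0, -0.8]
gripper_width: 12.8
```

```bash
python3 st.py 10
```

```text
17.2 [730.4 -44.4 176.9] [-0.39  0.67  0.2  -1.31 -1.31  0.41] 12.78973438193535 [-0.1 -1.  -0.8]
[[-0.169 -0.87   0.464]
 [-0.297  0.493  0.817]
 [-0.94   0.    -0.342]]
bowl rel [49.78326119  6.22718446 25.54713834]
```

View pics/st10.png

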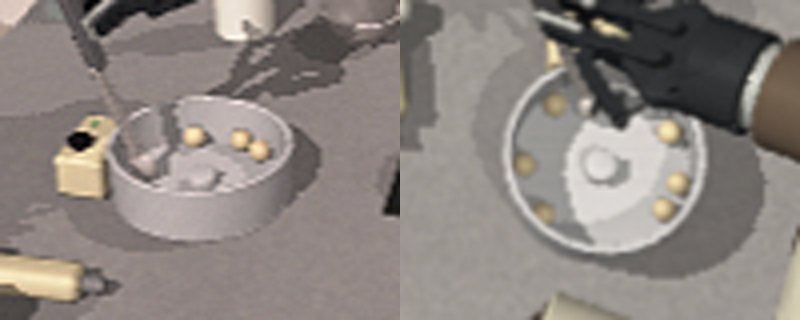

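Emit:
play_rows(motion=[0, 0, 0, 1, 0, 0, 0, 0, 0, 0, 2.5, 0, 0, 0, 0, 0, 0, 5, 0, 0, 0, 0, 0, 0, 8, 0, 0, 0, 0, 0, 0, 11, 0, 0, 0])

```text
clock: 17.92
position: [730.7, -45.2, 289.2]
ee_rot: [-0.412, 0.708, 0.288, 0.496]
contact_force: [0.1, -0.7, -0.2]
gripper_width: 12.9
```

```bash
python3 st.py 11
```

```text
17.925 [730.7 -45.2 289.2] [-0.38  0.54  0.28 -1.26 -1.36  0.2 ] 12.857352608476445 [ 0.1 -0.7 -0.2]
[[-0.167 -0.869  0.465]
 [-0.297  0.494  0.817]
 [-0.94  -0.001 -0.341]]
bowl rel [ 50.26083758   5.42911214 137.89065401]
```

View pics/st11.png

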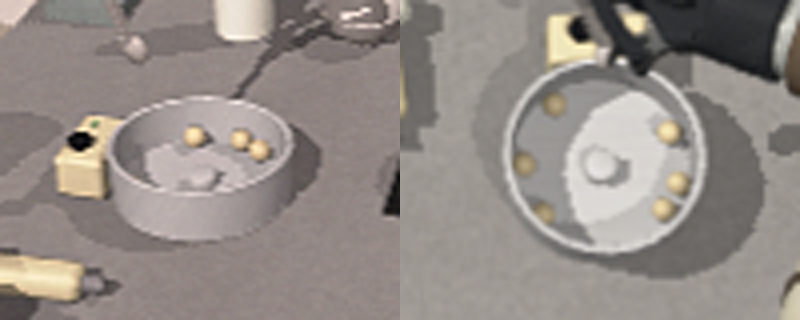

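Emit:
play_rows(motion=[0, -3, -1.4, 0, -7, 4, 0, 0, -6.5, -3.2, 0, -14, 7.9, 0, 0, -10, -5, 0, -21, 11.9, 0, 0, -13.5, -6.5, 0, -28, 15.9, 0, 0, -17, -8, 0, -35, 19.9, 0])

```text
clock: 18.65
position: [559.4, -125.6, 287.5]
ee_rot: [-0.486, 0.836, 0.128, 0.221]
contact_force: [0.6, 0.3, -1.7]
gripper_width: 13.5
```

Emit:
play_rows(motion=[0, -3, -1.5, 0, -7, 4, 0, 0, -6, -3, 0, -14, 7.9, 0, 0, -9, -4.5, 0, -21, 11.9, 0, 0, -12, -6, 0, -25.9, 14.7, 0, 0, -12, -6, 0, -25.9, 14.7, 0])

```text
clock: 19.27
position: [439.2, -184.3, 286.7]
ee_rot: [-0.503, 0.864, 0.0, 0.0]
contact_force: [-0.1, 0.7, -0.4]
gripper_width: 12.9
```

```bash
python3 tip.py
```

```text
19.275 [ 439.2 -184.3  286.7] [-0.06  0.09 -0.25 -0.   -1.24 -0.46] 12.941462792503726 [-0.1  0.7 -0.4]
[[-0.494 -0.87  -0.   ]
 [-0.87   0.494  0.001]
 [-0.001  0.001 -1.   ]]
```

Emit:
play_rows(motion=[0, 0, 0, -5, 0, 0, 8.1, 0, 0, 0, -10, 0, 0, 16.2, 0, 0, 0, -15, 0, 0, 24.4, 0, 0, 0, -20, 0, 0, 32.5, 0, 0, 0, -24.5, 0, 0, 32.5])

```text
clock: 19.9
position: [441.5, -185.1, 40.2]
ee_rot: [0.724, -0.689, 0.0, -0.001]
contact_force: [0.3, 0.9, -0.8]
gripper_width: 13.0
```

```bash
python3 - <<'E'
from tip import *
p,d=arm.get_image('side'); a=cv2.resize(p[90:220,240:400],None,fx=5,fy=4.5,interpolation=cv2.INTER_CUBIC); save(a,'s12.png')
p,d=arm.get_image('top'); a=cv2.resize(p[150:260,290:420],None,fx=5,fy=5,interpolation=cv2.INTER_CUBIC); save(a,'t12.png')
E
```

```text
19.9 [ 441.5 -185.1   40.2] [-0.06  0.38 -0.58 -0.   -0.6   0.11] 12.960346079576142 [ 0.3  0.9 -0.8]
[[ 0.049 -0.999  0.002]
 [-0.999 -0.049  0.001]
 [-0.001 -0.002 -1.   ]]
```

View pics/s12.png

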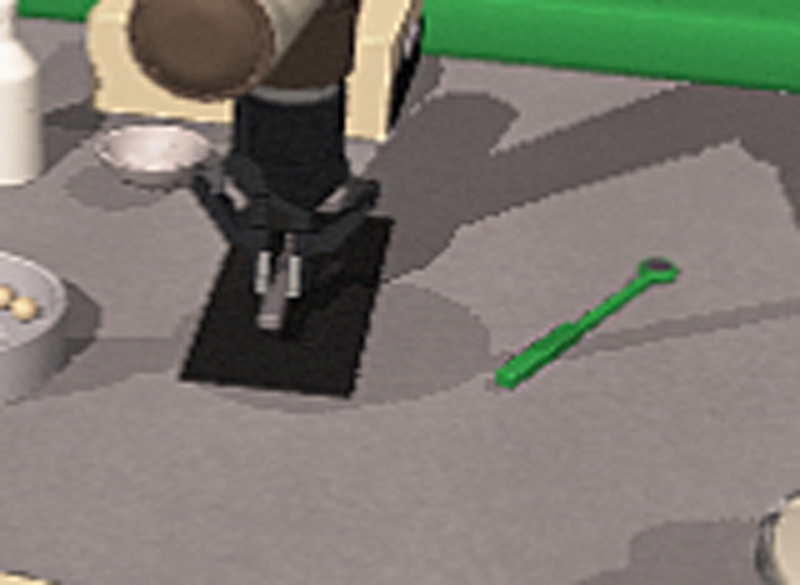

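View pics/t12.png

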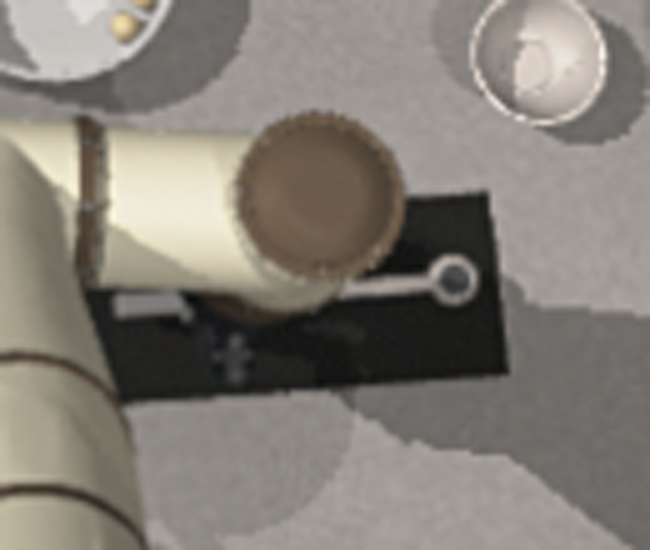

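Emit:
play_rows(motion=[0, -0.1, 0, -1.5, 0, 0, 0, 0, -0.1, 0, -2.5, 0, 0, 0, 0, -0.1, 0, -2.9, 0, 0, 0, 0, -0.1, 0, -3, 0, 0, 0, 0, -0.1, 0, -3, 0, 0, 0])

```text
clock: 20.62
position: [440.2, -185.0, 12.3]
ee_rot: [0.725, -0.689, 0.0, -0.0]
contact_force: [0.1, -1.3, -0.5]
gripper_width: 12.5
```

Emit:
play_rows(motion=[0, 0, 0, -0.05, 0, 0, 0, 0, 0, 0, -0.05, 0, 0, 0])

```text
clock: 20.88
position: [440.1, -185.0, 11.5]
ee_rot: [0.725, -0.689, 0.0, -0.0]
contact_force: [0.3, -0.4, 0.1]
gripper_width: 12.8
```

Emit:
play_rows(motion=[0, 0, 0, -0.15, 0, 0, 0, 0, 0, 0, -0.15, 0, 0, 0])

```text
clock: 21.12
position: [440.0, -185.0, 9.7]
ee_rot: [0.725, -0.689, 0.0, -0.0]
contact_force: [0.1, 0.8, 0.3]
gripper_width: 12.5
```

Emit:
play_rows(motion=[20, 0, 0, 0, 0, 0, 0, 35, 0, 0, 0, 0, 0, 0, 45, 0, 0, 0.3, 0, 0, 0, 45, 0, 0, 3, 0, 0, 0, 45, 0, 0, 8, 0, 0, 0])

```text
clock: 21.75
position: [438.2, -184.8, 89.2]
ee_rot: [0.725, -0.689, -0.002, 0.002]
contact_force: [1.5, 0.4, 0.1]
gripper_width: 38.5
```

Emit:
play_rows(motion=[50, 0, 3, 5, 0, 0, 0, 50, 0, 8, 8, 0, 0, 0, 50, 0, 14, 10, 0, 0, 0, 50, 0, 20, 10, 0, 0, 0, 50, 0, 26, 10, 0, 0, 0])

```text
clock: 22.38
position: [439.4, 76.9, 190.6]
ee_rot: [0.725, -0.689, 0.0, -0.001]
contact_force: [0.8, 0.7, 0.2]
gripper_width: 42.5
```

```bash
python3 - <<'E'
from tip import *
p,d=arm.get_image('side'); save(cv2.resize(p,(800,600),interpolation=cv2.INTER_CUBIC),'s13.png')
p,d=arm.get_image('top'); save(p,'t13o.png'); save(cv2.resize(p,(800,600),interpolation=cv2.INTER_CUBIC),'t13.png')
a=cv2.resize(p[100:235,265:420],None,fx=5,fy=4.4,interpolation=cv2.INTER_CUBIC); save(a,'t13c.png')
E
```

```text
22.375 [439.4  76.9 190.6] [ 0.54  0.11 -0.47 -0.   -0.98 -0.49] 42.455674471789095 [0.8 0.7 0.2]
[[ 0.05  -0.999  0.002]
 [-0.999 -0.05   0.001]
 [-0.001 -0.002 -1.   ]]
```

View pics/t13c.png

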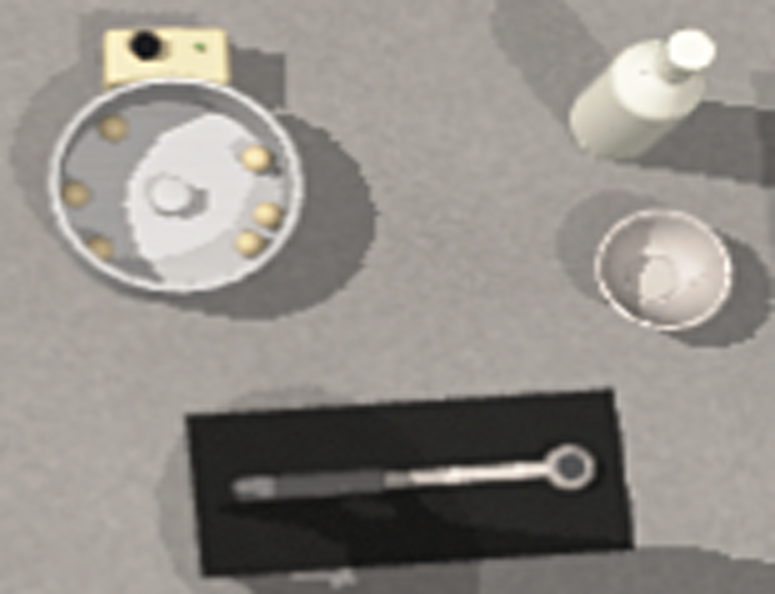

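View pics/s13.png

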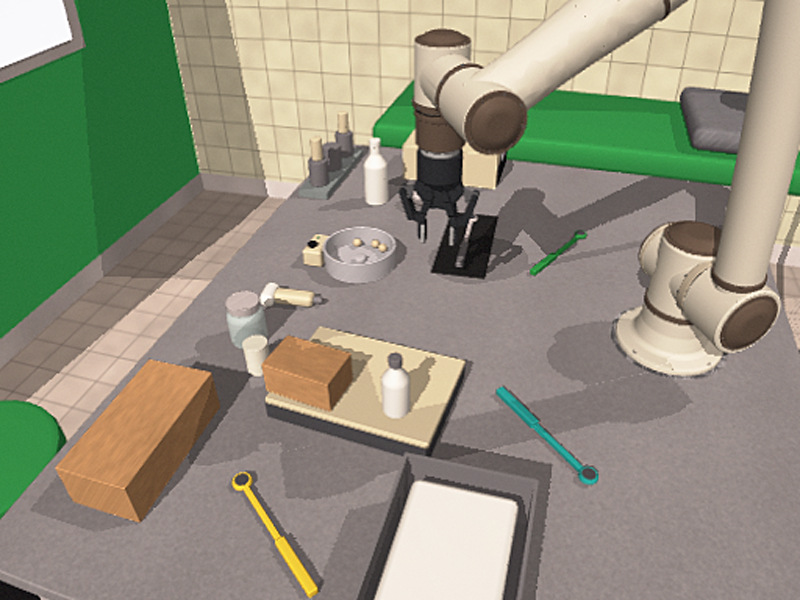

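View pics/t13.png

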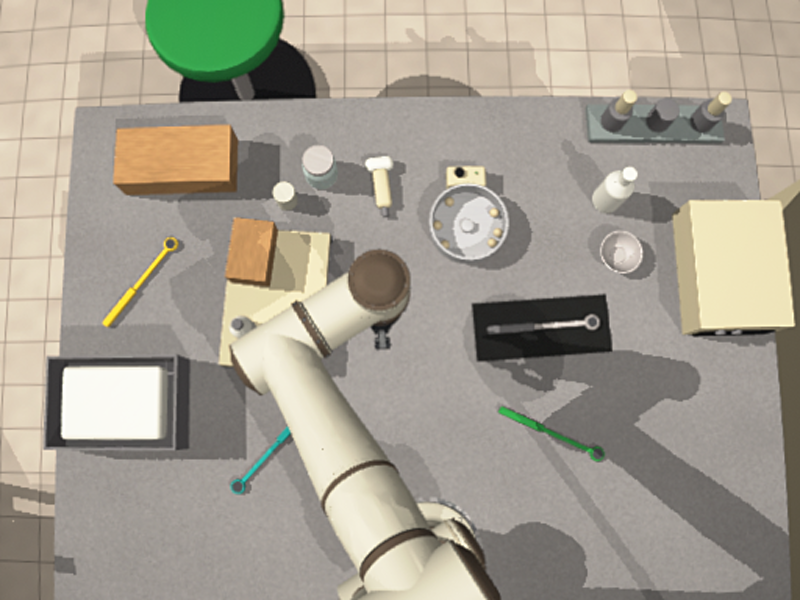

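The spoon lies flat and fully on the mat, six beads are in the warmer, and the other things are where they stood. I'll hand the job in.

Emit:
play_rows(motion=[50, 0, 0, 0, 0, 0, 0, 50, 0, 0, 0, 0, 0, 0])

```text
clock: 22.72
position: [439.5, 74.0, 189.6]
ee_rot: [0.724, -0.69, -0.0, 0.0]
contact_force: [0.1, 0.5, 0.5]
gripper_width: 43.0
```

```bash
python3 - <<'E'
from h import *
s=arm.read_state(); print(s['clock'],np.abs(s['joint_vel']).max()); print(arm.job_done())
E
```

```text
22.725 0.012138429252435988
the job is handed in; nothing more can be done
None
```

The job is done and handed in at 22.7 s on the robot's clock; no verdict was reported.

- **Drawing out:** I gripped the steel spoon by its neck, pulled it clear of the shelf, laid it flat and let go. The first closing caught only the top of the neck, so I opened, went lower and gripped again before pulling.
- **Stirring:** I took the spoon by the middle of its grip and tilted it about 70°. I then stirred about 727° anticlockwise at roughly 50 mm radius, starting and ending at the far side. By my reckoning, the bowl's lower edge stayed within about 2 mm of the warmer's floor.
- **Laying down:** I laid the spoon flat along the black mat, let go and moved the arm away.

**Last checks:** The final pictures show the whole spoon on the mat and six beads in the warmer, all moved from where they started. The other things look unmoved. Wrist-force readings after each move stayed below about 8 N.

**Disagreements:** When I closed on the grip, the arm read about 4 mm off the intended point along the table and about 4 mm high, with a 6.6 N upward reading. The grip held. The bowl position worked out from the arm differed from the camera view by about 1.5 pixels, roughly 4 mm. I allowed for this when placing the stirring path.

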